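# Push a tube offcut under the hopper's sprung lid

## Task

Put the square steel tube offcut into the parts hopper by pushing only: with one fingertip push the red grip bar away from you to hold the spring-closed yellow lid open, and while holding it push the offcut along its lane and under the lid with the other fingertip, keeping the lid open until the offcut has dropped in. Do not pick up or lift the offcut, and leave everything else where it is. Then draw back so that the lid springs fully shut.

Things in the scene. Friction and masses are not known exactly. Their poses are not given: they have to be found in the camera images.
- hopper: Grey sheet-steel parts hopper, fixed on the bench: a hollow box 240 mm long (its x, -130 to +110), 200 wide (y +-100), 80 high, front striped yellow and black. Its flat top (z 80) is the feed table. Origin: on the bench, under the lane's centre line; x runs along the lane towards the lid, away from the robot, y to the left, z up.
- lane (a point): Middle of the feed lane on the hopper's top (hopper x -70, y 0, z 80). The lane lies along hopper x between two steel guide rails, inner faces at hopper y +-21, 4 mm thick, 7 high, from hopper x -125 to +12; its floor is dark.
- mouth (a point): Centre of the hopper's mouth, a hole through its top under the lid, 40 x 56 mm (hopper x +16 to +56, y +-28); this point is level with the top (hopper x +36, y 0, z 80). What is pushed over its near edge drops to the inner floor at hopper z 6.
- lid_angle (a joint): Angle of the lid, rad: 0 shut, up to its stop at 1.4 as it swings up.
- lid: Yellow lid over the mouth, with its red grip bar. Origin: on the hinge axis, at its middle; shut, its axes are the hopper's. A 4 mm plate 60 wide (hopper y +-30), hopper x +14 to +63, its underside 2 mm above the top; hinge on its far side, along hopper y at x +60, z 82. A spring shuts it when let go; about 3 to 6 N on the grip bar opens it.
- lid_edge (a point): Middle of the lid's free front edge, nearest the robot; shut, at hopper x +14, y 0, z 82, too low for the offcut, which stops against it. From a lid angle of about 0.45 rad the offcut passes under it, which takes about 12 mm of push on the grip bar.
- grip_bar (a point): The red grip bar, a freely turning sleeve 10 mm thick, 40 long, level along hopper y, on a dark bracket at the lid's left edge. This point: its centre; lid shut: hopper x +34, y +55.5, z 104. Pushed along hopper +x it swings over the hinge on a 34 mm radius, raising the lid: 12 mm of push opens it 0.45 rad, 26 mm 0.87 (bar then above the hinge, z 116), 36 mm 1.17. Free space in front, left of and below it, down to the top.
- offcut: Bare-steel square tube offcut, 20 x 20 mm section (wall 2.5), 30 long, about 40 g, lying loose on the feed table in the lane with its length (its x) roughly along the lane. Origin: centre of its underside.
- brass_slug: Brass round slug, 26 mm diameter, 30 high, standing on the hopper's top right of the lane. Origin: centre of its underside. Leave alone.
- nut: Dark steel square nut, 36 x 36 x 18 mm, lying on the hopper's top at the far right. Origin: centre of its underside. Leave alone.
- spray_can: Red and green spray can, 60 mm diameter, 170 high, standing on the bench right of the hopper. Origin: centre of its underside. Leave alone.
- timber: Plywood block 110 x 60 x 30 mm on the bench, left. Origin: centre of its underside. Leave alone.
- caster: Black rubber wheel, 60 mm diameter, 29 high, yellow hub, lying flat on the bench, left. Origin: centre of its underside. Leave alone.
- hammer: Hammer lying on the bench, right. Origin: under its middle. Leave alone.
- bolt_tray: Open blue tray of bolts, 120 x 90 x 35 mm, on the bench, right. Origin: centre of its underside. Leave alone.

How it is judged:
By the outcome, as a careful person would: the job done as asked, in the order asked, and still so for the second after the job is handed in, with the robot touching nothing.
It also fails if it takes over 42 s, if anything falls off the work surface, if the arm or the gripper's body presses on something with over 40 N, if the wrist force passes 120 N, or if a joint passes its speed limit or range.

## Robot

A 6-joint arm with a two-finger parallel gripper is mounted at the origin on the work surface. World frame = base frame: x ahead of the robot, y to its left, z up, the work surface at z = 0. Lengths are in m, angles in rad, forces in N, time in s.
With the tool pointing down it reaches from about 0.375 to 0.975 m from the base axis. Payload 3.8 kg.
Tool frame: the origin (TCP) lies midway between the tips of the shut fingers; the grasp point (between the pads) lies 19 mm behind it; z points along the fingers, y is the direction in which the jaws open and shut (so a half turn about z gives the same grasp; the last joint's range is limited). The gripper opens to 85 mm and grips with 20 to 120 N. Pads are 22 mm wide; open, the fingers measure 114 mm over their backs; the gripper's body (76 mm by 85 mm) begins 54 mm behind the grasp point. The pads swing forward as they close: fully open they stand 13 mm farther back than shut.
Start: joints at [1.209, 0.264, 1.604, -0, 1.274, -0.037], TCP at [0.215, 0.64, 0.231] pointing down, gripper open.
Joint ranges: [-2.63, 2.63], [-0.94, 2.18], [0.31, 2.57], [-1.31, 4.45], [0, 2.66], [-2.55, 2.55]. Speed limits (rad/s): [2.57, 2.57, 3.14, 3.14, 3.14, 3.14].

## Interface

Orientations are given as a rotation vector (axis times angle).
In Python, from workcell import bot gives the robot as it stands.
- The arm moves only by the tool drive_tool, never from a script. Its argument "deltas" is a list of rows, each an object with "hand": the opening, from 0 (shut) to 1 (fully open); "offset": the shift along the world's x, y, z in cm, a list of three; "angular": the turn, a rotation vector about the world's x, y, z in degrees, a list of three. A call has 1 to 8 rows; each row is the pose to reach, as a shift and turn from the pose commanded when the call began; what a row does not reach only later rows make up. A row lasts 1/8 s, in which the tool goes at most 62.5 mm and 10.7 degrees, less where a joint would pass 70% of its speed; a pose out of reach is approached as far as the arm can. A call with a gripper value outside its range is refused whole. The fingers move at their own pace and stop on an object; "force" is the grip in N (left out, the last holds). Time passes only in rows, so rows that repeat a pose let the fingers close. It gives the time, the measured TCP pose, the force and the opening at its end, in the units of the state.
- bot.read_state(): the state, without advancing time (a new reading comes with each control period).
- bot.read_camera(name): name is "scene" or "side" or "wrist"; returns a dict with "frame" (384x512x3 uint8, blue, green, red), "mtx" (3x3 intrinsics, pixels), "R" (3x3) and "t" (3): a world point X has camera coordinates R X + t. Camera axes: x right, y down, z forward; pixel columns grow to the right and rows downward; lengths in m; the calibration is good to about 2 mm. A picture is of the moment at which its call begins. There is no depth.
- bot.finish_job(): hands the job in, once; it reports no verdict.
The state is a dict: "time": time; "q": joint angles; "joint_vel": joint speeds; "joint_torque": joint torques, N m; "tool_pos": TCP position; "tcp_rot": TCP orientation; "wrist_force": force on the tool from outside, world axes, zero at the start; "torque": the same for the moment, N m; "width": opening from 0.0 (shut) to 1.0 (fully open).
Only numpy, scipy, OpenCV 4.12 (cv2) and the standard library are available. Lean on these libraries where they do the work, as an engineer would, in place of code of your own. Each camera call takes 0.05 s, during which the arm holds its last target. There are 200 camera calls.

## Working session

There is one attempt and no reset: what is moved stays moved. The work goes in short steps, Python scripts to look and compute and a tool call to move; the robot and the scene stay as the last step left them, time stands still between calls to the robot, and variables do not carry over. Pictures are saved under pics/ and viewed, about 8 in all and at most 12, crops included, and the job is handed in when it is done.

Besides the shell and the picture viewer there is one more tool, called after "Request:" in YAML: its name, and indented under it one key for each argument. drive_tool: Moves the arm, as the interface text tells. Its arguments: {"type":"object","properties":{"deltas":{"type":"array"},"force":{"type":"number"}},"required":["deltas"]}

```bash
mkdir -p pics; ls; python3 - <<'E'
from workcell import bot
import cv2,numpy as np
s=bot.read_state(); print({k:np.round(v,3) for k,v in s.items()})
for n in("scene","side","wrist"):
    c=bot.read_camera(n); cv2.imwrite(f"pics/{n}0.png",c["frame"]); np.savez(f"pics/{n}0.npz",mtx=c["mtx"],R=c["R"],t=c["t"])
    print(n,-c["R"].T@c["t"],c["R"][2])
a=[cv2.imread(f"pics/{n}0.png") for n in("scene","side")]
E
```

```text
pics
{'time': np.float64(0.0), 'q': array([ 1.209,  0.265,  1.605, -0.   ,  1.274, -0.037]), 'joint_vel': array([-0.001, -0.001, -0.001,  0.   , -0.001,  0.001]), 'joint_torque': array([-1.0000e-03, -5.1511e+01, -3.6731e+01, -0.0000e+00,  1.3000e-02,
       -0.0000e+00]), 'tool_pos': array([0.215, 0.639, 0.23 ]), 'tcp_rot': array([-5.08e-01, -3.10e+00,  3.00e-03]), 'wrist_force': array([-0.663, -0.115,  0.28 ]), 'torque': array([-0.04 , -0.043,  0.013]), 'width': np.float64(0.999)}
scene [1.05860266 0.63537761 0.81558657] [-0.42146441 -0.61961208 -0.66215453]
side [ 0.19050531 -0.90701536  1.09618528] [ 0.27044604  0.6282019  -0.729535  ]
wrist [0.13501006 0.66606895 0.37368278] [ 0.31045531 -0.10689858 -0.9445582 ]
```

View pics/scene0.png

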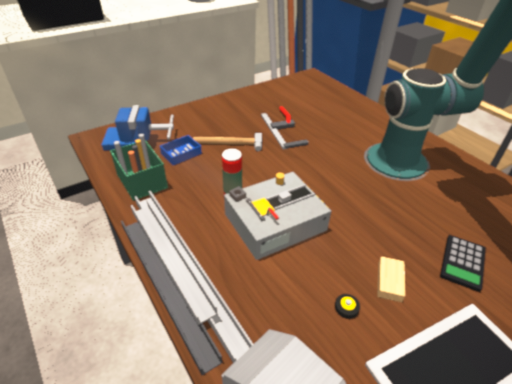

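View pics/side0.png

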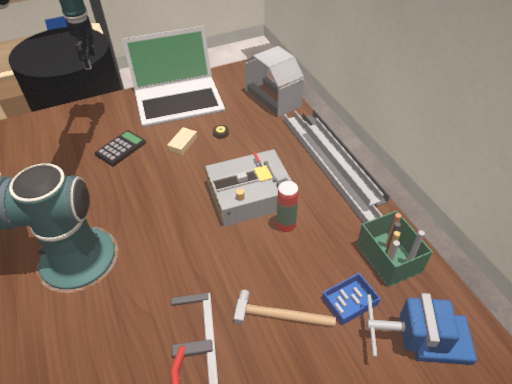

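The scene view shows the hopper around (277,213) with the lid near (263,208). In the side view it is around (248,187). I'll enlarge both.

```bash
python3 - <<'E'
import cv2,numpy as np
a=cv2.imread("pics/scene0.png")[168:258,218:334]; b=cv2.imread("pics/side0.png")[145:225,200:300]
A=cv2.resize(a,None,fx=6.8,fy=6.8,interpolation=cv2.INTER_CUBIC)
cv2.imwrite("pics/c1.png",A)
cv2.imwrite("pics/c2.png",cv2.resize(b,None,fx=7,fy=7,interpolation=cv2.INTER_CUBIC))
E
```

```text
(no output)
```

View pics/c1.png

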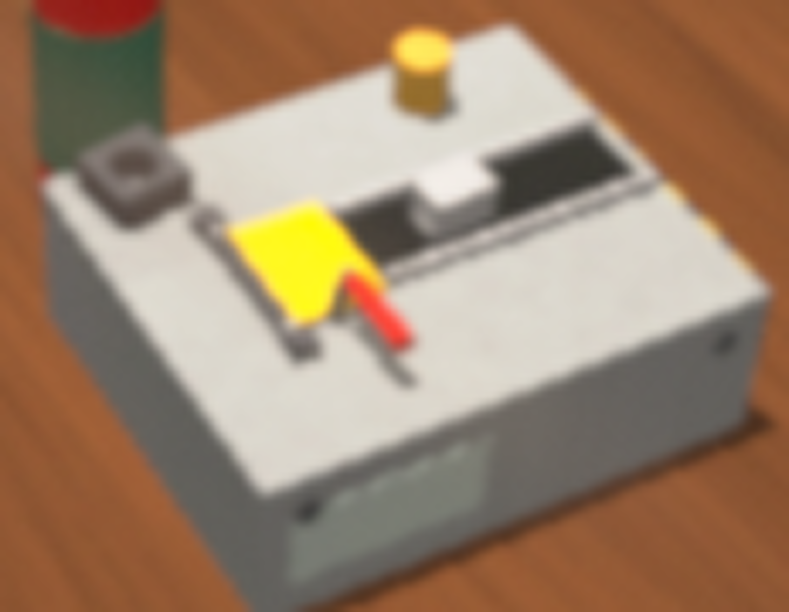

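View pics/c2.png

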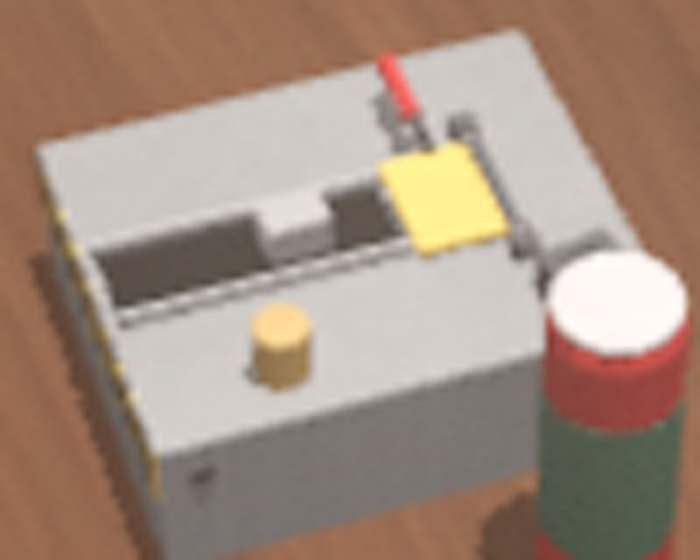

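Both crops show the hopper's top corners clearly. The offcut's top is at about (455,182) in the scene crop and (293,208) in the side crop, and the bar is at (380,312) and (398,87). I'll fit the hopper pose from these.

```bash
cat > h.py <<'E'
import cv2,numpy as np
from scipy.optimize import least_squares
from scipy.spatial.transform import Rotation as Ro
C={n:np.load(f"pics/{n}0.npz") for n in("scene","side")}
S=lambda u,v:("scene",218+(u+.5)/6.8-.5,168+(v+.5)/6.8-.5)
D=lambda u,v:("side",200+(u+.5)/7-.5,145+(v+.5)/7-.5)
def proj(n,X,c=None):
    c=C[n] if c is None else c
    p=c["mtx"]@(c["R"]@X+c["t"]); return p[:2]/p[2]
def h2w(P,p): # P: x,y,yaw deg
    return np.r_[Ro.from_euler("z",P[2],degrees=True).apply([p[0],p[1],0])[:2]+P[:2],p[2]]
def tri(*obs): 
    r=least_squares(lambda X:np.r_[tuple(proj(n,X)-[u,v] for n,u,v in obs)],[.6,.1,.1]); return r.x,np.abs(r.fun).max()
E
python3 - <<'E'
from h import *
obs=[(S(510,28),(-.13,-.1,.08)),(S(770,292),(-.13,.1,.08)),(S(262,495),(.11,.1,.08)),(S(45,180),(.11,-.1,.08)),
(D(40,150),(-.13,.1,.08)),(D(520,32),(.11,.1,.08)),(D(160,455),(-.13,-.1,.08))]
f=lambda P:np.r_[tuple(proj(o[0],h2w(P,p))-o[1:] for o,p in obs)]
r=min((least_squares(f,[.6,.1,a]) for a in(-45,0,45,90)),key=lambda r:r.cost)
P=r.x; print(P,np.round(r.fun,1)); np.save("P.npy",P)
inv=lambda X:np.r_[Ro.from_euler("z",-P[2],degrees=True).apply(np.r_[X[:2]-P[:2],0])[:2],X[2]]*1000
for n,a in dict(off=(S(455,182),D(293,208)),bar=(S(380,312),D(398,87)),slug=(S(422,50),D(282,322))).items():
    X,e=tri(*a); print(n,X,inv(X),e)
for n,(o) in dict(scene=[(412,190),(433,160),(498,183),(440,205)],).items():
  pass
E
```

```text
[ 0.57318699  0.01599124 -4.90741652] [-0.  -0.7  0.1 -0.3  0.1 -0.4 -0.6  0.1 -0.1 -0.6  0.1 -0.6 -0.3 -0.2]
off [0.53738486 0.02025442 0.09997304] [-36.03558012   1.18482875  99.97304255] 0.13719289860173944
bar [0.61116209 0.0694328  0.10329647] [ 33.26418635  56.49426849 103.29646511] 0.2281061962326021
slug [ 0.50363765 -0.04989261  0.10899703] [-63.65829297 -71.59199954 108.99703113] 0.24311864614315937
```

```bash
cat >> h.py <<'E'
def tcp(cA,cB,z):  # mm hopper frame contacts (bar, offcut) -> opening mm, world TCP m, jaw world yaw deg
    P=np.load("P.npy"); v=np.subtract(cA,cB); L=np.hypot(*v); d=v/L; p=np.array([d[1],-d[0]]); w=L-14.5
    M=np.array(cB)+w/2*d-11*p
    return w,h2w(P,np.r_[M,z]/1000),np.degrees(np.arctan2(d[1],d[0]))+P[2]
def now():
    from workcell import bot
    s=bot.read_state(); y=Ro.from_rotvec(s["tcp_rot"]).as_matrix()[:,1]; return s,np.degrees(np.arctan2(y[1],y[0]))
E
python3 - <<'E'
from h import *
s,y=now(); print(s["tool_pos"],y)
for cA,cB,z in [((21,49),(-67,3),140),((21,49),(-67,3),79),((60,49),(-28,3),79),((60,48),(0,1),86),((60,48),(10,1),88)]:
    w,X,a=tcp(cA,cB,z); print(cA,cB,round(w,1),np.round(X,4),round(a,1),"delta cm",np.round((X-s["tool_pos"])*100,1),"dyaw",round(a-y,1))
E
```

```text
[0.21519405 0.63914234 0.2302035 ] 71.389793298356
(21, 49) (-67, 3) 84.8 [0.5416 0.0512 0.14  ] 22.7 delta cm [ 32.6 -58.8  -9. ] dyaw -48.7
(21, 49) (-67, 3) 84.8 [0.5416 0.0512 0.079 ] 22.7 delta cm [ 32.6 -58.8 -15.1] dyaw -48.7
(60, 49) (-28, 3) 84.8 [0.5804 0.0479 0.079 ] 22.7 delta cm [ 36.5 -59.1 -15.1] dyaw -48.7
(60, 48) (0, 1) 61.7 [0.5931 0.0431 0.086 ] 33.2 delta cm [ 37.8 -59.6 -14.4] dyaw -38.2
(60, 48) (10, 1) 54.1 [0.5976 0.0415 0.088 ] 38.3 delta cm [ 38.2 -59.8 -14.2] dyaw -33.1
```

Request:
drive_tool:
  deltas:
    - {"hand":1,"offset":[5,-2,0],"angular":[0,0,-5]}
    - {"hand":1,"offset":[9,-6,0],"angular":[0,0,-10]}
    - {"hand":1,"offset":[12,-10.5,0],"angular":[0,0,-16]}
    - {"hand":1,"offset":[15,-15.5,0],"angular":[0,0,-22]}
    - {"hand":1,"offset":[17.5,-21,0],"angular":[0,0,-28]}
    - {"hand":1,"offset":[20,-26.5,0],"angular":[0,0,-34]}
    - {"hand":1,"offset":[22.5,-32,0],"angular":[0,0,-40]}
    - {"hand":1,"offset":[25,-37.5,0],"angular":[0,0,-45]}

```text
time: 1.15
tool_pos: [0.4657, 0.2628, 0.2311]
tcp_rot: [1.659, 2.668, 0.0]
wrist_force: [1.0, 0.4, 0.5]
width: 1.003
```

```bash
python3 - <<'E'
from h import *
s,y=now(); print(s["time"],s["tool_pos"],y,s["tcp_rot"])
w,X,a=tcp((21,49),(-67,3),140); print((X-s["tool_pos"])*100,a-y)
E
```

```text
1.15 [0.4657465  0.26282388 0.23111355] 26.23580830456985 [1.65925614e+00 2.66756416e+00 3.00998656e-05]
[  7.58169233 -21.16083641  -9.11135463] -3.54592895560414
```

Request:
drive_tool:
  deltas:
    - {"hand":1,"offset":[2,-5.5,0],"angular":[0,0,-3.5]}
    - {"hand":1,"offset":[4,-11,0],"angular":[0,0,-3.5]}
    - {"hand":1,"offset":[6,-16.5,0],"angular":[0,0,-3.5]}
    - {"hand":1,"offset":[7.6,-21.2,-3],"angular":[0,0,-3.5]}
    - {"hand":1,"offset":[7.6,-21.2,-8.5],"angular":[0,0,-3.5]}
    - {"hand":1,"offset":[7.6,-21.2,-9.2],"angular":[0,0,-3.5]}
    - {"hand":1,"offset":[7.6,-21.2,-9.2],"angular":[0,0,-3.5]}

```text
time: 2.02
tool_pos: [0.5411, 0.0531, 0.1394]
tcp_rot: [-1.735, -2.618, 0.001]
wrist_force: [1.0, 0.4, 0.2]
width: 1.0
```

```bash
python3 - <<'E'
from h import *
from workcell import bot
s,y=now(); print(s["time"],s["tool_pos"],y)
w,X,a=tcp((21,49),(-67,3),79); print((X-s["tool_pos"])*100,a-y)
a=bot.read_camera("scene")["frame"][150:258,218:334];b=bot.read_camera("wrist")["frame"]
A=cv2.resize(a,(412,384),interpolation=cv2.INTER_CUBIC); b=cv2.resize(b,(388,291))
b=cv2.copyMakeBorder(b,0,93,0,0,cv2.BORDER_CONSTANT); cv2.imwrite("pics/v5.png",np.hstack([A,b]))
E
```

```text
2.025 [0.54111983 0.0530889  0.13938593] 22.923008549032694
[ 0.04435972 -0.18733851 -6.03859251] -0.23312920006698334
```

View pics/v5.png

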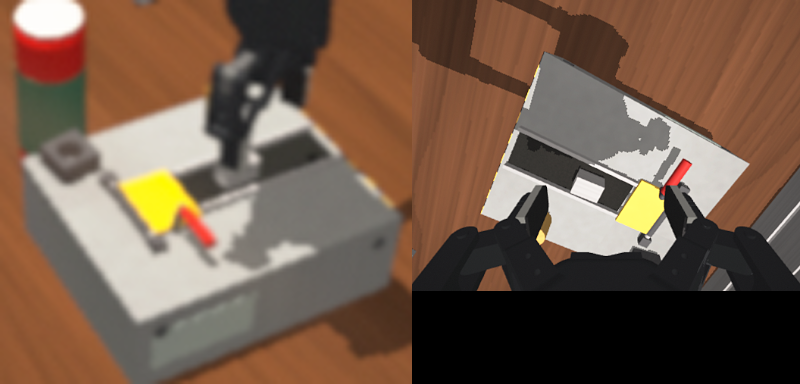

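The wrist view shows the left finger behind the offcut (588,184) and the right finger next to the red bar (678,177). Before I descend, I'll overlay the predicted fingertip footprint.

```bash
python3 - <<'E'
from h import *
from workcell import bot
s,y=now(); c=bot.read_camera("wrist"); im=cv2.resize(c["frame"],None,fx=2,fy=2,interpolation=cv2.INTER_CUBIC)
R=Ro.from_rotvec(s["tcp_rot"]).as_matrix(); T=s["tool_pos"]
sg=1
for side in(1,-1):
    q=[proj(0,T+R@np.array([x,side*yy,-.013]),c) for x,yy in((-.011,.0425),(.011,.0425),(.011,.057),(-.011,.057))]
    cv2.polylines(im,[np.round(2*np.array(q)+.5).astype(int)],True,(0,255,0) if side>0 else (255,0,255),1)
P=np.load("P.npy")
def pl(pts,col):
    cv2.polylines(im,[np.round(2*np.array([proj(0,h2w(P,np.array(p)/1000),c) for p in pts])+.5).astype(int)],True,col,1)
pl([(-51,-9,100),(-51,11,100),(-21,11,100),(-21,-9,100)],(255,255,0)); pl([(34,35.5,104),(34,75.5,104)],(255,255,0))
cv2.imwrite("pics/v6.png",im[140:740,180:980])
print(R)
E
```

```text
[[-3.90114063e-01  9.20759789e-01  3.52528631e-03]
 [ 9.20765789e-01  3.90115770e-01  2.18191936e-04]
 [-1.17436742e-03  3.33108277e-03 -9.99993762e-01]]
```

View pics/v6.png

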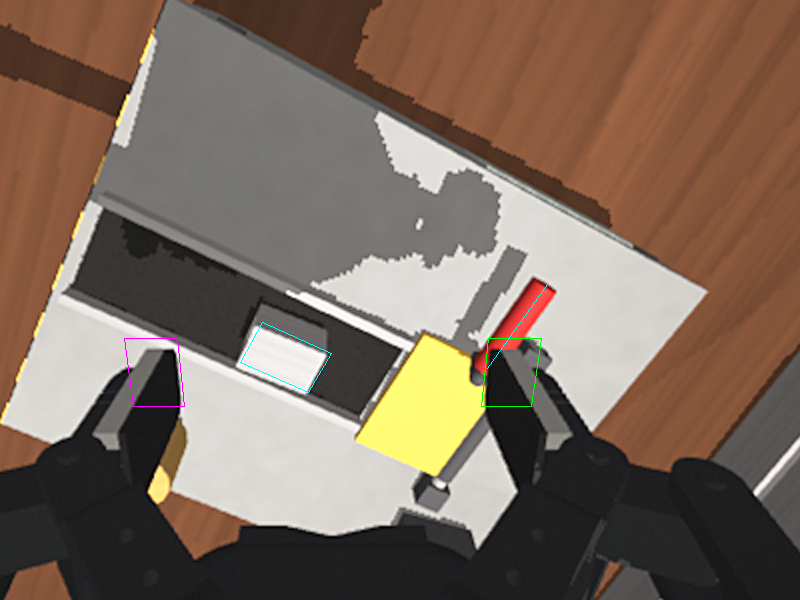

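The overlay agrees with the offcut, the bar and the front of the fingertips. The tips are thinner than I assumed, about 9 mm, so I'll use that. Now I descend.

Request:
drive_tool:
  deltas:
    - {"hand":1,"offset":[0,-0.2,-3],"angular":[0,0,0]}
    - {"hand":1,"offset":[0,-0.2,-5.5],"angular":[0,0,0]}
    - {"hand":1,"offset":[0,-0.2,-6],"angular":[0,0,0]}
    - {"hand":1,"offset":[0,-0.2,-6],"angular":[0,0,0]}

```text
time: 2.68
tool_pos: [0.5423, 0.0511, 0.0806]
tcp_rot: [1.735, 2.617, 0.002]
wrist_force: [0.4, -0.1, -0.2]
width: 1.001
```

```bash
sed -i 's/w=L-14.5/w=L-9/' h.py; python3 - <<'E'
from h import *
s,y=now(); print(s["time"],s["tool_pos"],y,s["wrist_force"])
for cA,cB,z in [((16,46),(-67,3),79),((42,46),(-41,3),79),((58,46),(-25,3),79),((60,47),(-10,2),85),((60,47),(4,2),87.5),((60,47),(12,2),88.5)]:
    w,X,a=tcp(cA,cB,z); print(cA,cB,round(w,1),"delta cm",np.round((X-s["tool_pos"])*100,1),"dyaw",round(a-y,1))
E
```

```text
2.675 [0.54232552 0.05112074 0.08057006] 22.931166501394102 [ 0.41863181 -0.08199016 -0.16404431]
(16, 46) (-67, 3) 84.5 delta cm [-0.1 -0.  -0.2] dyaw -0.5
(42, 46) (-41, 3) 84.5 delta cm [ 2.5 -0.2 -0.2] dyaw -0.5
(58, 46) (-25, 3) 84.5 delta cm [ 4.1 -0.4 -0.2] dyaw -0.5
(60, 47) (-10, 2) 74.2 delta cm [ 4.9 -0.5  0.4] dyaw 4.9
(60, 47) (4, 2) 62.8 delta cm [ 5.5 -0.7  0.7] dyaw 10.9
(60, 47) (12, 2) 56.8 delta cm [ 5.8 -0.8  0.8] dyaw 15.3
```

Free space so far. I'll advance 2.5 cm slowly, which should engage the bar and then the offcut.

Request:
drive_tool:
  deltas:
    - {"hand":1,"offset":[0.4,0,-0.1],"angular":[0,0,0]}
    - {"hand":1,"offset":[0.8,-0.1,-0.1],"angular":[0,0,0]}
    - {"hand":1,"offset":[1.2,-0.1,-0.1],"angular":[0,0,0]}
    - {"hand":1,"offset":[1.6,-0.1,-0.1],"angular":[0,0,0]}
    - {"hand":1,"offset":[2.0,-0.2,-0.1],"angular":[0,0,0]}
    - {"hand":1,"offset":[2.5,-0.2,-0.1],"angular":[0,0,0]}
    - {"hand":1,"offset":[2.5,-0.2,-0.1],"angular":[0,0,0]}

```text
time: 3.55
tool_pos: [0.5669, 0.0486, 0.0782]
tcp_rot: [1.736, 2.618, 0.0]
wrist_force: [-3.1, 0.2, -0.4]
width: 1.003
```

```bash
cat > look.py <<'E'
import sys
from h import *
from workcell import bot
s,y=now(); print(s["time"],s["tool_pos"],y,s["wrist_force"],s["width"])
a=bot.read_camera("scene")["frame"][150:258,218:334];b=bot.read_camera("wrist")["frame"][100:320,60:460]
A=cv2.resize(a,(412,384),interpolation=cv2.INTER_CUBIC); b=cv2.resize(b,(388,213))
sd=cv2.resize(bot.read_camera("side")["frame"][130:215,205:300],(191,171),interpolation=cv2.INTER_CUBIC)
sd=cv2.copyMakeBorder(sd,0,0,0,197,cv2.BORDER_CONSTANT)
cv2.imwrite(sys.argv[1],np.hstack([A,np.vstack([b,sd])]))
E
python3 look.py pics/v7.png
```

```text
3.55 [0.56692013 0.04855078 0.0782357 ] 22.884081798000693 [-3.1224837   0.2059648  -0.38166772] 1.0032324945205895
```

View pics/v7.png

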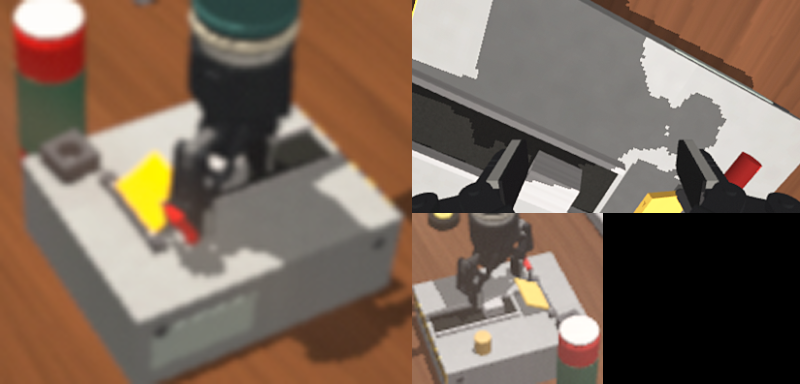

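The lid is partly open, with the right finger on the bar (742,170) and the left finger right behind the offcut (560,180). The force is 3 N. I'll push on while translating.

Request:
drive_tool:
  deltas:
    - {"hand":1,"offset":[0.4,0,0],"angular":[0,0,0]}
    - {"hand":1,"offset":[0.8,-0.1,0],"angular":[0,0,0]}
    - {"hand":1,"offset":[1.2,-0.1,0],"angular":[0,0,0]}
    - {"hand":1,"offset":[1.6,-0.2,0],"angular":[0,0,0]}
    - {"hand":1,"offset":[1.6,-0.2,0],"angular":[0,0,0]}

```text
time: 4.32
tool_pos: [0.5828, 0.047, 0.0782]
tcp_rot: [-1.736, -2.618, -0.001]
wrist_force: [-4.3, 1.9, 0.3]
width: 1.004
```

```bash
python3 look.py pics/v8.png; python3 - <<'E'
from h import *
s,y=now()
for cA,cB,z in [((58,46),(-25,3),79),((60,47),(-17,2),83),((60,47),(-10,2),85),((60,47),(-3,2),87),((60,47),(4,2),88),((60,47),(12,2),88.5)]:
    w,X,a=tcp(cA,cB,z); print(cA,cB,round(w,1),"delta cm",np.round((X-s["tool_pos"])*100,1),"dyaw",round(a-y,1))
E
```

```text
4.325 [0.58281053 0.0469753  0.07824463] 22.892012748758052 [-4.3277558   1.9129553   0.30209096] 1.004283416857846
(58, 46) (-25, 3) 84.5 delta cm [0.1 0.  0.1] dyaw -0.4
(60, 47) (-17, 2) 80.2 delta cm [ 0.5 -0.   0.5] dyaw 2.5
(60, 47) (-10, 2) 74.2 delta cm [ 0.9 -0.1  0.7] dyaw 4.9
(60, 47) (-3, 2) 68.4 delta cm [ 1.2 -0.2  0.9] dyaw 7.7
(60, 47) (4, 2) 62.8 delta cm [ 1.5 -0.3  1. ] dyaw 11.0
(60, 47) (12, 2) 56.8 delta cm [ 1.8 -0.4  1. ] dyaw 15.3
```

View pics/v8.png

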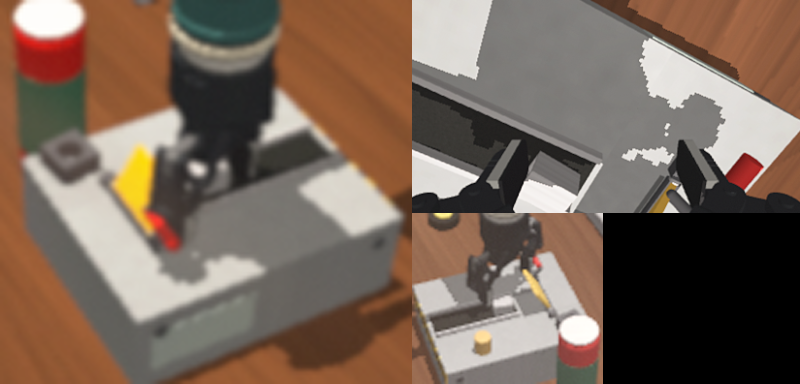

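The lid is open to about 1 rad, and the offcut has reached the mouth slightly yawed. Next I turn and narrow the gripper together. That keeps the bar finger still and sends the other one forward.

Request:
drive_tool:
  deltas:
    - {"hand":0.94,"offset":[0.5,0,0.2],"angular":[0,0,2.5]}
    - {"hand":0.91,"offset":[0.7,0,0.3],"angular":[0,0,3.5]}
    - {"hand":0.87,"offset":[0.9,-0.1,0.4],"angular":[0,0,5]}
    - {"hand":0.84,"offset":[1.1,-0.1,0.5],"angular":[0,0,6.5]}
    - {"hand":0.81,"offset":[1.2,-0.2,0.6],"angular":[0,0,7.7]}
    - {"hand":0.81,"offset":[1.2,-0.2,0.6],"angular":[0,0,7.7]}
    - {"hand":0.81,"offset":[1.2,-0.2,0.6],"angular":[0,0,7.7]}

```text
time: 5.35
tool_pos: [0.5945, 0.0448, 0.0844]
tcp_rot: [1.557, 2.729, 0.0]
wrist_force: [-4.1, -0.1, 0.8]
width: 0.811
```

```bash
sed -i 's/\[100:320,60:460\]/[120:384,40:512]/' look.py; python3 look.py pics/v9.png
```

```text
5.35 [0.59452684 0.04480842 0.08438404] 30.586394860643423 [-4.14420556 -0.06742623  0.78109708] 0.8107473794543523
```

View pics/v9.png

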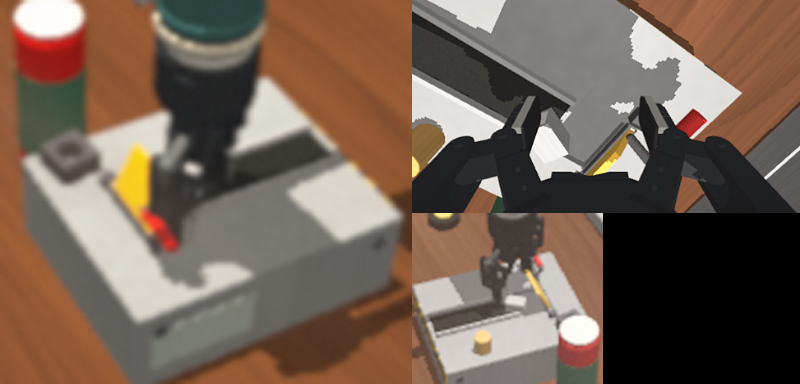

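The offcut's nose is over the mouth, yawed but moving, with the lid held open. I'll continue the sweep.

Request:
drive_tool:
  deltas:
    - {"hand":0.775,"offset":[0.15,0,0.1],"angular":[0,0,1.6]}
    - {"hand":0.74,"offset":[0.3,-0.1,0.15],"angular":[0,0,3.3]}
    - {"hand":0.705,"offset":[0.45,-0.2,0.2],"angular":[0,0,5.4]}
    - {"hand":0.67,"offset":[0.6,-0.3,0.3],"angular":[0,0,7.6]}
    - {"hand":0.67,"offset":[0.6,-0.3,0.3],"angular":[0,0,7.6]}
    - {"hand":0.67,"offset":[0.6,-0.3,0.3],"angular":[0,0,7.6]}

```text
time: 6.25
tool_pos: [0.6006, 0.0418, 0.0874]
tcp_rot: [1.373, 2.825, 0.0]
wrist_force: [-2.9, 0.4, 1.4]
width: 0.667
```

```bash
python3 look.py pics/v10.png; python3 - <<'E'
from h import *
s,y=now()
for cA,cB,z in [((60,47),(12,1),87),((61,47),(18,0),88),((61,47),(23,0),88)]:
    w,X,a=tcp(cA,cB,z); print(cA,cB,round(w/85,3),"delta cm",np.round((X-s["tool_pos"])*100,1),"dyaw",round(a-y,1))
E
```

```text
6.25 [0.60060306 0.04178743 0.08737567] 38.17462648566439 [-2.88702752  0.37877215  1.41509152] 0.667191184601711
(60, 47) (12, 1) 0.676 delta cm [ 0.   0.1 -0. ] dyaw 0.7
(61, 47) (18, 0) 0.644 delta cm [ 0.3 -0.1  0.1] dyaw 4.5
(61, 47) (23, 0) 0.605 delta cm [ 0.6 -0.2  0.1] dyaw 8.0
```

View pics/v10.png

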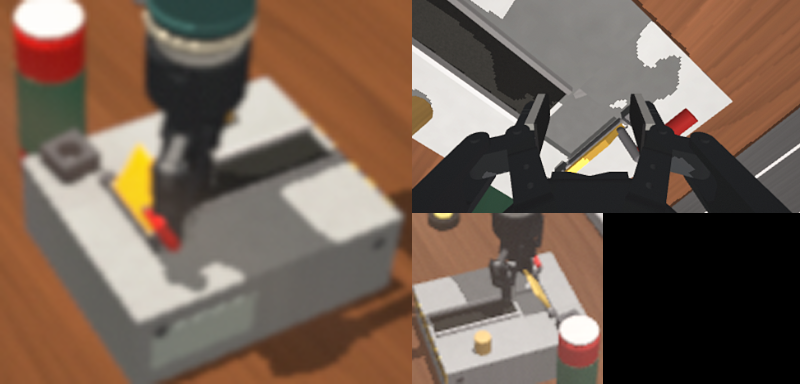

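The offcut no longer shows in the lane or under the finger. I'll push a little further to be sure, then look at the mouth enlarged.

Request:
drive_tool:
  deltas:
    - {"hand":0.645,"offset":[0.3,-0.1,0.1],"angular":[0,0,4.5]}
    - {"hand":0.605,"offset":[0.6,-0.2,0.15],"angular":[0,0,8]}
    - {"hand":0.605,"offset":[0.6,-0.2,0.15],"angular":[0,0,8]}
    - {"hand":0.605,"offset":[0.6,-0.2,0.15],"angular":[0,0,8]}

```text
time: 6.9
tool_pos: [0.6063, 0.0394, 0.0887]
tcp_rot: [1.174, 2.914, -0.001]
wrist_force: [-4.0, -1.3, 0.0]
width: 0.604
```

```bash
python3 - <<'E'
from h import *
from workcell import bot
s,y=now(); print(s["time"],s["tool_pos"],y,s["wrist_force"],s["width"])
a=cv2.resize(bot.read_camera("side")["frame"][145:205,230:300],(420,360),interpolation=cv2.INTER_CUBIC)
b=cv2.resize(bot.read_camera("wrist")["frame"][200:320,150:276],(378,360),interpolation=cv2.INTER_CUBIC)
cv2.imwrite("pics/v11.png",np.hstack([a,b]))
E
```

```text
6.9 [0.60628421 0.03940461 0.0887233 ] 46.126836157613326 [-3.97550327 -1.33957235  0.04278379] 0.6036683587789055
```

View pics/v11.png

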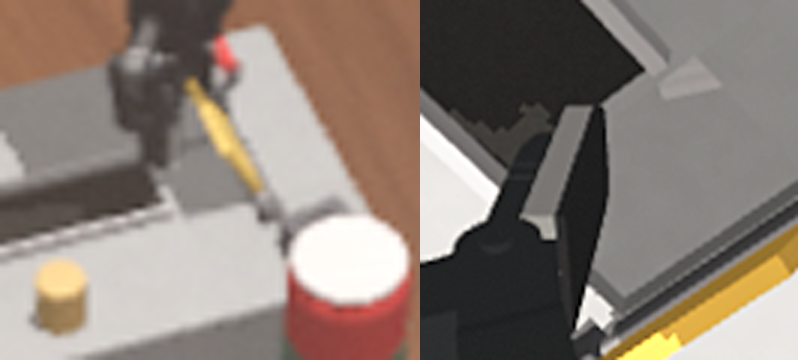

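```bash
python3 - <<'E'
from h import *
from workcell import bot
P=np.load("P.npy"); s,y=now()
c=bot.read_camera("wrist"); im=c["frame"]; sc=bot.read_camera("scene"); sd=bot.read_camera("side")
def crop(c,u0,v0,w,h,k):
    o=cv2.resize(c["frame"][v0:v0+h,u0:u0+w],None,fx=k,fy=k,interpolation=cv2.INTER_CUBIC)
    o=np.uint8(255*(o/255.)**.6)
    for z,col in((80,(0,255,0)),):
        q=np.array([proj(0,h2w(P,np.array(p)/1000),c) for p in((16,-28,z),(16,28,z),(56,28,z),(56,-28,z))])
        cv2.polylines(o,[np.int32((q-[u0,v0]+.5)*k)],True,col,1)
    q=proj(0,h2w(P,np.array([12,23,.087*1000])/1000),c); cv2.circle(o,tuple(np.int32((q-[u0,v0]+.5)*k)),3,(255,0,255),1)
    return o
A=crop(c,150,190,133,150,3); B=crop(sd,240,150,66,75,6)
cv2.imwrite("pics/v12.png",np.hstack([A,B]))
E
```

```text
(no output)
```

View pics/v12.png

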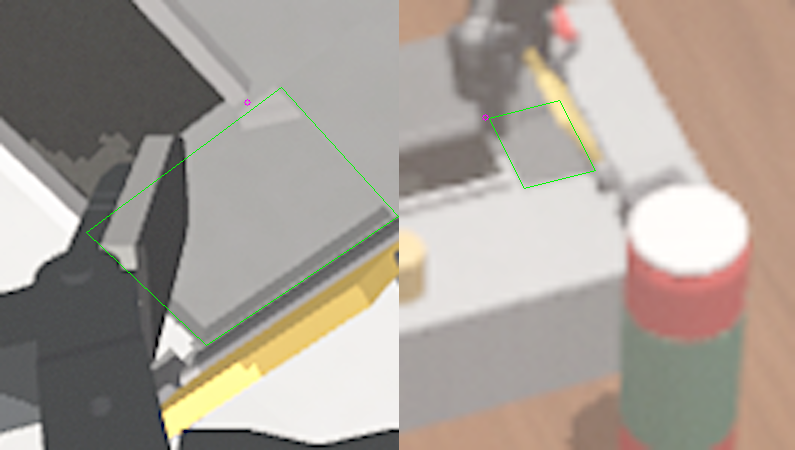

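```bash
python3 - <<'E'
from h import *
from workcell import bot
P=np.load("P.npy"); c=bot.read_camera("wrist"); K,R,t=c["mtx"],c["R"],c["t"]; o=-R.T@t
for z in (80,60,26,6):
  r=[]
  for u,v in((238,129),(242,112),(281,90),(300,122)):
    d=R.T@np.linalg.solve(K,[150+(u+.5)/3-.5,190+(v+.5)/3-.5,1]); X=o+d*(z/1000-o[2])/d[2]
    r.append(np.round(Ro.from_euler("z",-P[2],degrees=True).apply(np.r_[X[:2]-P[:2],0])[:2]*1000,0))
  print(z,np.array(r).tolist())
E
```

```text
80 [[18.0, 15.0], [15.0, 18.0], [17.0, 28.0], [25.0, 26.0]]
60 [[25.0, 6.0], [22.0, 10.0], [23.0, 21.0], [33.0, 19.0]]
26 [[36.0, -8.0], [33.0, -4.0], [35.0, 9.0], [46.0, 7.0]]
6 [[43.0, -17.0], [40.0, -12.0], [42.0, 3.0], [54.0, 0.0]]
```

Back-projected to floor level, the light patch inside the mouth is about 18 mm wide at hopper (36..46, -8..9). That fits the offcut's end lying on the inner floor; at top level it would be too small. So it has dropped in, and I draw back along the lane and then lift.

Request:
drive_tool:
  deltas:
    - {"hand":0.605,"offset":[-0.8,0.1,0],"angular":[0,0,0]}
    - {"hand":0.605,"offset":[-1.6,0.1,0],"angular":[0,0,0]}
    - {"hand":0.605,"offset":[-2.4,0.2,0],"angular":[0,0,0]}
    - {"hand":0.605,"offset":[-3.2,0.3,0],"angular":[0,0,0]}
    - {"hand":0.605,"offset":[-4.0,0.3,0],"angular":[0,0,0]}
    - {"hand":0.605,"offset":[-5.0,0.4,0],"angular":[0,0,0]}
    - {"hand":0.605,"offset":[-6.0,0.5,0],"angular":[0,0,0]}
    - {"hand":0.605,"offset":[-6.0,0.5,0],"angular":[0,0,0]}

```text
time: 8.2
tool_pos: [0.5457, 0.0448, 0.0888]
tcp_rot: [-1.172, -2.915, -0.0]
wrist_force: [0.5, -0.4, 0.2]
width: 0.611
```

Request:
drive_tool:
  deltas:
    - {"hand":0.605,"offset":[0,0,2],"angular":[0,0,0]}
    - {"hand":0.605,"offset":[0,0,6],"angular":[0,0,0]}
    - {"hand":0.605,"offset":[-2,0,11],"angular":[0,0,0]}
    - {"hand":0.605,"offset":[-6,5,14],"angular":[0,0,0]}
    - {"hand":0.605,"offset":[-8,10,14],"angular":[0,0,0]}
    - {"hand":0.605,"offset":[-8,16,14],"angular":[0,0,0]}
    - {"hand":0.605,"offset":[-8,20,14],"angular":[0,0,0]}
    - {"hand":0.605,"offset":[-8,20,14],"angular":[0,0,0]}

```text
time: 9.2
tool_pos: [0.4664, 0.2473, 0.229]
tcp_rot: [1.166, 2.917, 0.002]
wrist_force: [-0.4, -0.7, -0.9]
width: 0.602
```

```bash
python3 - <<'E'
from h import *
from workcell import bot
s,y=now(); print(s["time"],s["tool_pos"],s["wrist_force"])
def cen(f,m):
    h=cv2.cvtColor(f,cv2.COLOR_BGR2HSV); k=cv2.inRange(h,(22,130,120),(34,255,255)) if m=="y" else (cv2.inRange(h,(0,150,120),(6,255,255))|cv2.inRange(h,(174,150,120),(180,255,255)))
    return k
for n,(x0,x1,y0,y1) in dict(scene=(250,285,195,222),side=(248,280,148,184)).items():
    f0=cv2.imread(f"pics/{n}0.png"); f=bot.read_camera(n)["frame"]
    for m in "yr":
        for g in(f0,f):
            v,u=np.nonzero(cen(g,m)[y0:y1,x0:x1]); print(n,m,len(u),u.mean()+x0,v.mean()+y0)
    d=np.abs(f.astype(int)-f0).max(2)
    (ux,uy,ww,hh)=(222,168,110,88) if n=="scene" else(202,145,98,78)
    k,lab,st,ce=cv2.connectedComponentsWithStats(np.uint8(d[uy:uy+hh,ux:ux+ww]>60)); print([(st[i].tolist(),(ce[i]+[ux,uy]).round(0).tolist()) for i in range(1,k) if st[i,4]>4])
E
```

```text
9.2 [0.46640193 0.24731904 0.22901856] [-0.36755593 -0.65717081 -0.86448369]
scene y 202 261.96534653465346 205.6138613861386
scene y 204 261.95098039215685 205.59803921568627
scene r 31 273.0967741935484 213.5483870967742
scene r 31 273.0967741935484 213.5483870967742
[([57, 24, 12, 10, 83], [284.0, 196.0])]
side y 0 nan nan
side y 0 nan nan
side r 9 255.88888888888889 156.22222222222223
side r 9 255.88888888888889 156.22222222222223
[([35, 28, 10, 7, 46], [241.0, 176.0])]<stdin>:11: RuntimeWarning: Mean of empty slice.
  ret = ret.dtype.type(ret / rcount)
```

The lid and bar are back exactly at their starting pixels. The only change on the hopper is that the offcut is gone from the lane, and the slug and nut haven't moved. Handing in.

```bash
python3 -c "
from workcell import bot
print(bot.finish_job())"
```

```text
the job is handed in; nothing more can be done
None
```

The offcut is in the hopper and the lid is shut again. I handed the job in at about 9.2 s on the robot's clock, against the 42 s limit.

**What I did:** One fingertip pushed the red bar until the lid stood at roughly 1 rad, judged by eye. With the bar held there, I turned and narrowed the gripper so the other fingertip pushed the offcut along the lane and under the lid. After it dropped in, I drew back and lifted clear. The wrist force readings stayed at about 5 N or less.

**Last checks:**
- **Lid:** before I drew back it was still open. Afterwards the lid's position in the scene view, and the bar's in both views, matched the start to within 0.02 pixel. My colour check on the lid found nothing in the side view, so the lid itself is confirmed from one camera only.
- **Offcut:** it turned noticeably as it was pushed, but it went in. While the lid was open I saw a patch in the mouth about 18 mm wide at floor level, which fits the 20 mm offcut. I saw only that part of it, so its place on the floor is inferred.
- **Everything else:** the only change on the hopper in either view was the offcut missing from the lane. I did not compare the items on the bench, but the arm did not go near them.

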